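# Fit the dough-sheeter roller and lock it down

## Task

Lay the white roller across the two bearings of the sheeter stand, letting go only once it has settled there. Then turn both blue knobs clockwise to their end stops, so that their keepers lie over the roller's ends, and lastly turn the red scraper knob clockwise to its end stop. Leave the pitcher, the cup and the timer where they are.

Things in the scene. Friction and masses are not known exactly. Their poses are not given: they have to be found in the camera images.
- stand: Sheeter stand, fixed: grey base plate x -83 to 107, y -125 to 125, 12 mm thick. Origin on the table under the middle of the bearing line, y along it, z up. Two aluminium V bearings 14 mm wide at y -85 and 85: 90 degree V, 40 mm wide mouth, for the roller's journals. Scraper bar (black, aluminium blade on top), 100 mm long, 41 mm high, at x 59 to 91. Knobs are highest, 136 mm above the table.
- cradle (a point): Where the middle of the roller lies when seated: on the stand at x 0, y 0, 65 mm above the table; axes as the stand. The roller, centred, has 8 mm of end play either way.
- roller: Dough roller, 0.45 kg give or take: white plastic cylinder 44 mm in diameter and 140 mm long with a dark steel journal 20 mm in diameter and 30 mm long on each end, 200 mm over all. Origin at its centre, its y axis along its length; both ends are alike. Starts lying level on the rest, 52 mm above the table.
- rest: Green rest, fixed: plate 100 x 130 x 10 mm with two green V supports 14 mm wide along y at y = -45 and +45 mm that carry the roller's white body, clear of its middle. Origin on the table under its centre, y along the roller.
- keeper_a (a joint): Turn (rad) of the first blue knob and its brass keeper arm, axis at stand x 48, y -88 mm. Grows clockwise from above to its hard end stop at 2.0, where the arm points to the stand's -x over a journal, underside 79 mm above the table. Starts at 0.45 to 1.05, arm outward, clear of the roller's way. Stays where left; friction about 0.1 N m.
- keeper_a_grip (a point): Middle of the first blue knob's wing, on its vertical turning axis, 119 mm above the table. The wing is a bar 58 mm long, 15 mm thick, 34 mm high (102 to 136 mm above the table); x of this point runs along the wing towards the tip of the keeper arm, which is 16 mm wide and reaches 62 mm from the axis; z up. A white dash on top marks the arm's end.
- keeper_b (a joint): Same for the second blue knob, axis at stand x -48, y 88 mm; at its end stop, 2.0, its arm points to the stand's +x, over the other journal. Starts at 0.45 to 1.05.
- keeper_b_grip (a point): Middle of the second blue knob's wing, same shape, height and axes as the first.
- scraper_lock (a joint): Same for the red knob, axis at stand x 78, y 75 mm, with a shorter, lower arm (48 mm long, 44 to 52 mm above the table); at its end stop, 2.0, the arm points to the stand's -y, over the scraper bar. Starts at 0.45 to 1.05.
- scraper_lock_grip (a point): Middle of the red knob's wing, same shape, height and axes as the blue ones.
- pitcher: Bystander: loose clear plastic measuring pitcher, 100 mm across, 130 mm high, handle at its +y; origin under its centre. Stands beyond the stand.
- cup: Bystander: loose amber measuring cup, 76 mm across, 85 mm high, handle at its +y; origin under its centre. Stands beyond the rest.
- timer: Bystander: loose white kitchen timer, 50 x 75 x 20 mm, lying flat in front of the stand; origin under its centre.
Not all that is in view belongs to the job. Leave any brown look-alike of the roller alone.

How it is judged:
By the outcome, as a careful person would: the job done as asked, in the order asked, and still so for the second after the job is handed in, with the robot touching nothing.
It also fails if it takes over 70 s, if anything falls off the work surface, if the arm or the gripper's body presses on something with over 40 N, if the wrist force passes 120 N, or if a joint passes its speed limit or range.

## Robot

A 7-joint arm with a two-finger parallel gripper is mounted at the origin on the work surface. World frame = base frame: x ahead of the robot, y to its left, z up, the work surface at z = 0. Lengths are in m, angles in rad, forces in N, time in s.
With the tool pointing down it reaches from about 0.425 to 0.95 m from the base axis. Payload 4.7 kg.
Tool frame: the origin (TCP) lies between the finger pads; the fingertips stand env.nose_length ahead of it and the grasp point (between the pads) lies 6 mm ahead of it (env.nose_length is the distance from the TCP to the fingertips, in m); z points along the fingers, y is the direction in which the jaws open and shut (so a half turn about z gives the same grasp; the last joint's range is limited). The gripper opens to 85 mm and grips with 20 to 120 N. Pads are 22 mm wide; open, the fingers measure 114 mm over their backs; the gripper's body (76 mm by 85 mm) begins 54 mm behind the grasp point. The pads swing forward as they close: fully open they stand 13 mm farther back than shut.
Start: joints at [-1.32, 0.469, -0.049, 1.532, 0.024, 1.141, -0.082], TCP at [0.186, 0.649, 0.256] pointing down, gripper open.
Joint ranges: [-2.59, 2.59], [-0.33, 1.99], [-1.39, 1.29], [0.1, 2.45], [-1.04, 4.18], [0.21, 1.99], [-2.66, 2.66]. Speed limits (rad/s): [2.57, 2.57, 3.14, 3.14, 3.14, 3.14, 3.14].

## Interface

Orientations are given as a unit quaternion [x, y, z, w].
In Python, from cell import env gives the robot as it stands. The module is installed in compiled form; this text tells all that it offers.
- The arm moves only by the shell command python3 -m jog 'ROWS' [FORCE]. ROWS is a JSON object of lists of equal length, an entry for each row: "fingers": the opening, from 0 (shut) to 1 (fully open); "translation": the shift along the world's x, y, z in units of 0.3 m (1.0 is 0.3 m), a list of three; "yaw": the turn about the world's z in units of 360 degrees (1.0 is 360 degrees). In form: {"fingers": [fingers, ...], "translation": [[x, y, z], ...], "yaw": [yaw, ...]}. A call has 1 to 8 rows; each row shifts and turns the commanded pose from where the row before left it; what a row does not reach is not made up. A row lasts 1/10 s, in which the tool goes at most 50 mm and 8.59 degrees, less where a joint would pass 70% of its speed; a pose out of reach is approached as far as the arm can. A call with a number of a shift or a turn outside -1 to 1 is refused whole. A call with a gripper value outside its range is refused whole. The fingers move at their own pace and stop on an object; FORCE is the grip in N (left out, the last holds). Time passes only in rows, so rows that do not move let the fingers close. It gives the time, the measured TCP pose, the force and the opening at its end, in the units of the state.
- env.get_obs(): the state, without advancing time (a new reading comes with each control period).
- env.grab_frame(name): name is "scene" or "side" or "wrist"; returns the picture (420x560x3 uint8, blue, green, red); there is no depth.
- env.camera_info(name): a dict with "fov_y" (degrees; the focal length in pixels is half the picture's height over the tangent of half this angle, whatever the lens; pixels are square), "cx", "cy" (the principal point, pixels), "camera_from_world" (4x4, takes a point from world to camera coordinates); the wrist camera has in their place "mount" (4x4, takes a point from camera to tool coordinates, whose origin is the TCP and whose axes are the flange's). Camera axes: x right, y down, z forward; pixel columns grow to the right and rows downward; lengths in m; the calibration is good to about 2 mm. A picture is of the moment at which its call begins: read the wrist's pose just before it. camera_info takes no time and is no camera call.
- env.finish_job(): hands the job in, once; it reports no verdict.
The state is a dict: "t": time; "joint_pos": joint angles; "dq": joint speeds; "effort": joint torques, N m; "tcp_pos": TCP position; "tool_rot": TCP orientation; "wrist_force": force on the tool from outside, world axes, zero at the start; "moment": the same for the moment, N m; "finger_gap": finger opening in m.
Only numpy, scipy, OpenCV 4.12 (cv2) and the standard library are available. Lean on these libraries where they do the work, as an engineer would, in place of code of your own. Each camera call takes 0.05 s, during which the arm holds its last target. There are 200 camera calls.

## Working session

There is one attempt and no reset: what is moved stays moved. The work goes in short steps, Python scripts to look and compute and a shell command to move; the robot and the scene stay as the last step left them, time stands still between calls to the robot, and variables do not carry over. Pictures are saved under pics/ and viewed, on a budget of 10 in all, crops included, one or two more only if the job needs it, and the job is handed in when it is done.

```bash
mkdir -p pics; python3 - <<'E'
from cell import env
import cv2
o=env.get_obs();print({k:(v if not hasattr(v,'round') else v) for k,v in o.items()}, env.nose_length)
for n in("scene","side"):
    c=env.camera_info(n);print(n,c)
    cv2.imwrite(f"pics/{n}0.png",cv2.resize(env.grab_frame(n),(800,600),interpolation=cv2.INTER_CUBIC))
print(env.camera_info("wrist"))
cv2.imwrite("pics/wrist0.png",env.grab_frame("wrist"))
E
```

```text
{'t': 0.0, 'joint_pos': array([-1.31989036,  0.46945887, -0.04858276,  1.53369968,  0.0241225 ,
        1.14101094, -0.08231432]), 'dq': array([-4.31972366e-05, -8.12993263e-04,  1.86227716e-03,  8.32510220e-04,
        1.17459208e-05, -2.95566759e-04, -2.06472664e-04]), 'effort': array([ 1.46400293e-04, -5.10321343e+01, -4.64918115e-02, -2.37714458e+01,
        1.06836279e-02,  7.78656191e-03,  3.47954465e-07]), 'tcp_pos': array([0.1862656 , 0.64822796, 0.25524716]), 'tool_rot': array([ 1.39439078e-01,  9.90230152e-01, -9.91226720e-04, -8.91307352e-05]), 'wrist_force': array([ 0.20292911, -0.0150009 , -0.02225322]), 'moment': array([ 0.01190268, -0.02413611, -0.00248712]), 'finger_gap': 0.08531634688617933} 0.025
scene {'fov_y': 48.788173659736636, 'cx': 282.07798133611254, 'cy': 208.83599682481804, 'camera_from_world': array([[ 0.49889502,  0.86659699,  0.01065001, -0.19838179],
       [ 0.7179957 , -0.40640152, -0.56508405, -0.32929877],
       [-0.48537195,  0.28956428, -0.8249646 ,  1.36706139],
       [ 0.        ,  0.        ,  0.        ,  1.        ]])}
side {'fov_y': 57.41912643706439, 'cx': 277.6631009791931, 'cy': 206.21764769722392, 'camera_from_world': array([[ 0.89803516, -0.43957549,  0.01749968, -0.47695905],
       [-0.21534747, -0.4739372 , -0.85382024,  0.14716042],
       [ 0.38361219,  0.76299208, -0.52027374,  0.87394473],
       [ 0.        ,  0.        ,  0.        ,  1.        ]])}
{'fov_y': 68.70672408960725, 'cx': 278.5781658671865, 'cy': 207.10888094033965, 'mount': array([[ 3.66521151e-05, -9.45987715e-01, -3.24202471e-01,
         8.28625218e-02],
       [ 9.99999956e-01, -6.11702424e-05,  2.91541305e-04,
        -2.14859277e-04],
       [-2.95626036e-04, -3.24202467e-01,  9.45987671e-01,
        -1.17178209e-01],
       [ 0.00000000e+00,  0.00000000e+00,  0.00000000e+00,
         1.00000000e+00]])}
```

View pics/scene0.png

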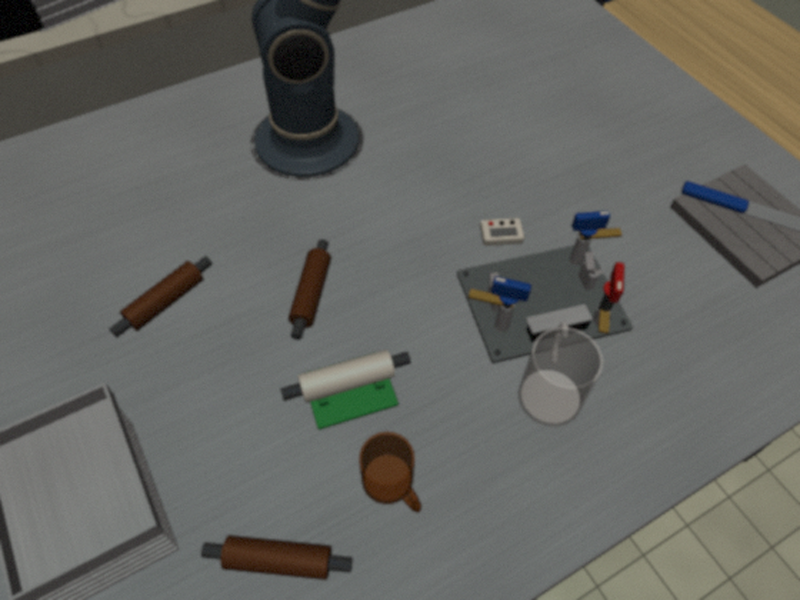

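View pics/side0.png

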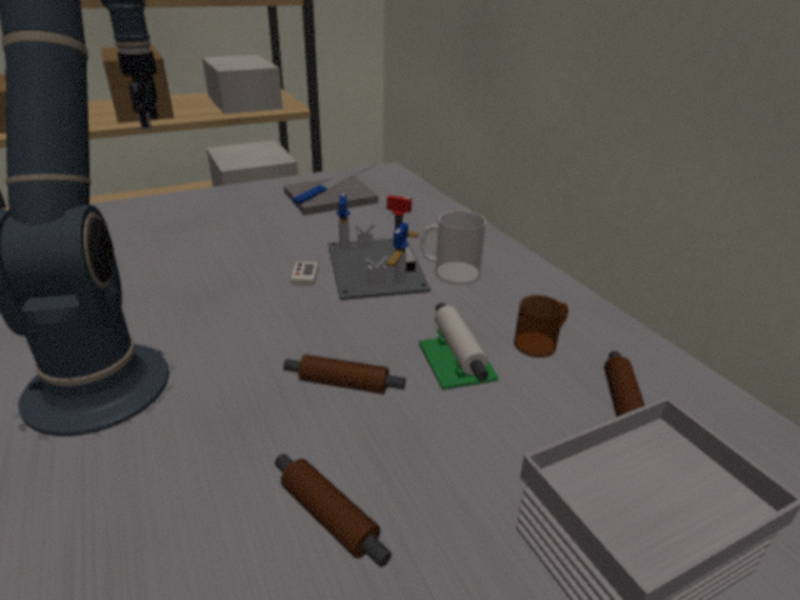

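White roller on the green rest: scene (345,376), side (460,340). The three brown rollers (scene (160,295), (310,290), (277,557)) are look-alikes. Next: enlarged crops to confirm this and to measure.

```bash
python3 - <<'E'
import cv2
a=cv2.imread("pics/scene0.png");b=cv2.imread("pics/side0.png")
# crops in 800x600 coordinates
cv2.imwrite("pics/c1.png",cv2.resize(a[190:370,440:680],(800,600),interpolation=cv2.INTER_CUBIC))
cv2.imwrite("pics/c2.png",cv2.resize(b[180:390,300:510],(600,600),interpolation=cv2.INTER_CUBIC))
cv2.imwrite("pics/c3.png",cv2.resize(a[330:440,270:420],(800,587),interpolation=cv2.INTER_CUBIC))
E
```

```text
(no output)
```

View pics/c1.png

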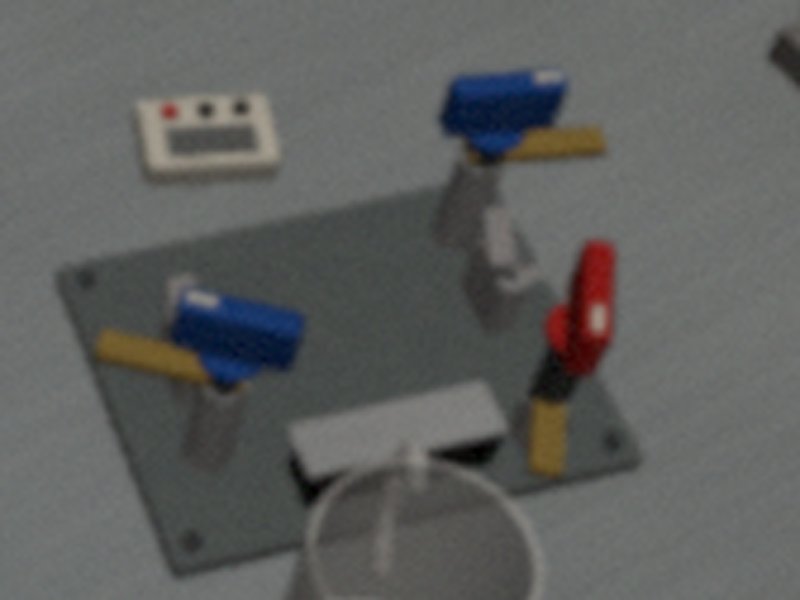

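View pics/c2.png

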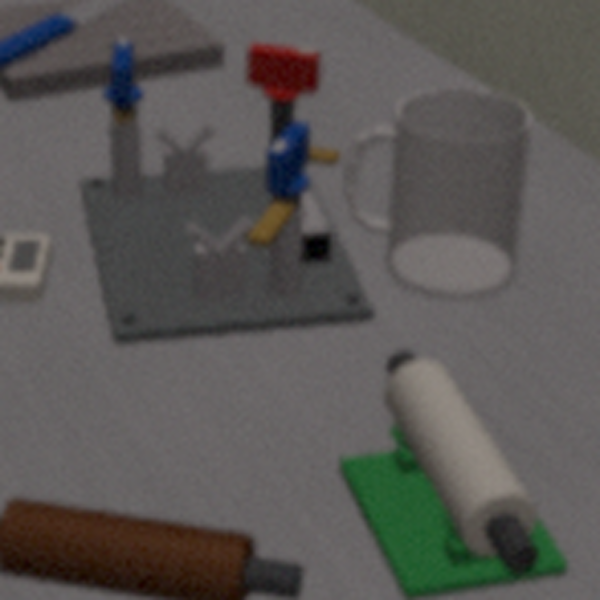

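View pics/c3.png

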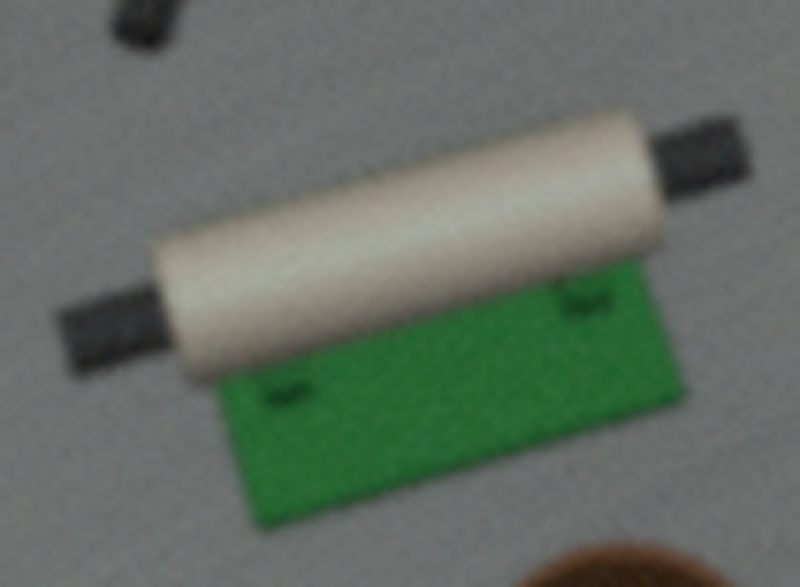

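Confirmed: the crop shows the white body with dark journals on the green plate, c3 body ends (175,312) and (650,178). Stand orientation: scraper bar and red knob lie at +x (away from the robot). Keeper a is the left blue knob and keeper b the right one. Fitting the poses.

```bash
cat > h.py <<'E'
import numpy as np, cv2
from scipy.optimize import least_squares
from cell import env
def proj(n,P):
    c=env.camera_info(n);T=c["camera_from_world"];f=210/np.tan(np.radians(c["fov_y"]/2))
    p=np.atleast_2d(P)@T[:3,:3].T+T[:3,3]
    return p[:,:2]/p[:,2:]*f+[c["cx"],c["cy"]]
def R(a): return np.array([[np.cos(a),-np.sin(a)],[np.sin(a),np.cos(a)]])
def w(pose,L):
    L=np.atleast_2d(L).astype(float)/1000
    return np.c_[L[:,:2]@R(pose[2]).T+pose[:2],L[:,2]]
def c1(p): return (np.array(p)*.3+[440,190])*.7+(-.15)
def c2(p): return (np.array(p)*.35+[300,180])*.7-.15
def c3(p): return (np.array(p)*.1875+[270,330])*.7-.15
E
python3 - <<'E'
from h import *
A=[((-83,-125,12),(60,273)),((107,-125,12),(177,570)),((107,125,12),(640,458)),((48,-88,136),(240,318)),((-48,88,136),(506,90)),((78,75,136),(600,290))]
B=[((-83,-125,12),(115,333)),((107,-125,12),(371,312)),((-83,125,12),(82,181))]
def f(p):
    return np.r_[(proj("scene",w(p,[a for a,_ in A]))-c1([b for _,b in A])).ravel(),(proj("side",w(p,[a for a,_ in B]))-c2([b for _,b in B])).ravel()]
r=least_squares(f,[.7,-.3,0]);print("stand",r.x,r.x[2]*57.3);print(r.fun.reshape(-1,2).round(1).tolist())
S=r.x
for n,ax,tip,z,base,L in(("a",(48,-88),(100,345),87,np.pi,62),("b",(-48,88),(605,140),87,0,62),("s",(78,75),(547,472),52,-np.pi/2,48)):
    g=lambda q:(proj("scene",w(S,[(ax[0]+L*np.cos(base+2-q[0]),ax[1]+L*np.sin(base+2-q[0]),z)]))[0]-c1(tip))
    k=least_squares(g,[.7]);print(n,k.x,k.fun,"axis",w(S,[ax+(119,)]),"wing world yaw deg",np.degrees(S[2]+base+2-k.x[0]))
C=[((0,-100,52),(64,342)),((0,100,52),(746,150)),((0,-70,52),(172,312)),((0,70,52),(651,178))]
D=[((0,-100,52),(522,548)),((0,100,52),(400,362))]
def f(p):
    return np.r_[(proj("scene",w(p,[a for a,_ in C]))-c3([b for _,b in C])).ravel(),(proj("side",w(p,[a for a,_ in D]))-c2([b for _,b in D])).ravel()]
r=least_squares(f,[.7,.0,0]);print("roller",r.x,r.x[2]*57.3);print(r.fun.reshape(-1,2).round(1).tolist())
E
```

```text
stand [ 0.5564782   0.17961948 -0.2567061 ] -14.709259380094231
[[-1.5, -1.0], [-0.8, 0.9], [1.3, 0.6], [0.0, -1.4], [0.7, -1.6], [-0.3, -0.2], [0.3, -0.0], [1.8, -0.6], [0.2, -0.6]]
a [0.95326653] [-0.90565585 -0.23017443] axis [[0.58056247 0.0823161  0.119     ]] wing world yaw deg 225.26523439630796
b [0.60893576] [ 0.03149817 -0.01116178] axis [[0.53239394 0.27692286 0.119     ]] wing world yaw deg 64.99393384533882
s [0.90143493] [-0.0454607   0.25465042] axis [[0.65096446 0.23235796 0.119     ]] wing world yaw deg -41.76503379626786
roller [ 0.55548864 -0.18777743 -0.19901112] -11.403336951060583
[[0.7, 0.2], [0.5, -0.4], [0.4, 0.1], [-0.0, -0.4], [-0.0, 2.6], [0.5, -0.1]]
```

```bash
python3 -m jog '{"fingers":[1,1,1,1,1,1,1,1],"translation":[[0.11,-0.103,0.02],[0.11,-0.103,0.02],[0.11,-0.103,0.02],[0.11,-0.103,0.02],[0.11,-0.103,0.02],[0.11,-0.103,0.02],[0.11,-0.103,0.02],[0.11,-0.103,0.02]],"yaw":[-0.0235,-0.0235,-0.0235,-0.0235,-0.0235,-0.0235,-0.0235,-0.0235]}' 60
python3 -m jog '{"fingers":[1,1,1,1,1,1,1],"translation":[[0.06,-0.127,0],[0.06,-0.127,0],[0.06,-0.127,0],[0.06,-0.127,0],[0.06,-0.127,0],[0,0,0],[0,0,0]],"yaw":[-0.0235,-0.0235,-0.012,0,0,0,0]}'
python3 - <<'E'
from cell import env
import cv2,numpy as np
o=env.get_obs();im=env.grab_frame("wrist")
print(o["t"],o["tcp_pos"],o["tool_rot"],o["wrist_force"],o["joint_pos"])
np.savez("pics/w1.npz",p=o["tcp_pos"],q=o["tool_rot"])
cv2.imwrite("pics/w1.png",cv2.resize(im,(800,600),interpolation=cv2.INTER_CUBIC))
E
```

```text
t: 0.95
tcp_pos: [0.4513, 0.4, 0.3045]
tool_rot: [0.669, 0.743, -0.0, -0.0]
wrist_force: [0.4, 1.1, 0.3]
finger_gap: 0.0851
t: 1.65
tcp_pos: [0.5406, 0.21, 0.3042]
tool_rot: [0.794, 0.608, -0.0, -0.0]
wrist_force: [0.1, 0.1, -0.0]
finger_gap: 0.0852
1.65 [0.54059027 0.20995658 0.30418884] [ 7.93922204e-01  6.08019327e-01 -1.02747141e-04 -1.46756133e-04] [ 0.11302268  0.09164153 -0.02486253] [-0.80009709  0.28535587  0.45121265  1.72625106 -0.13448618  1.16083722
 -0.57463377]
```

View pics/w1.png

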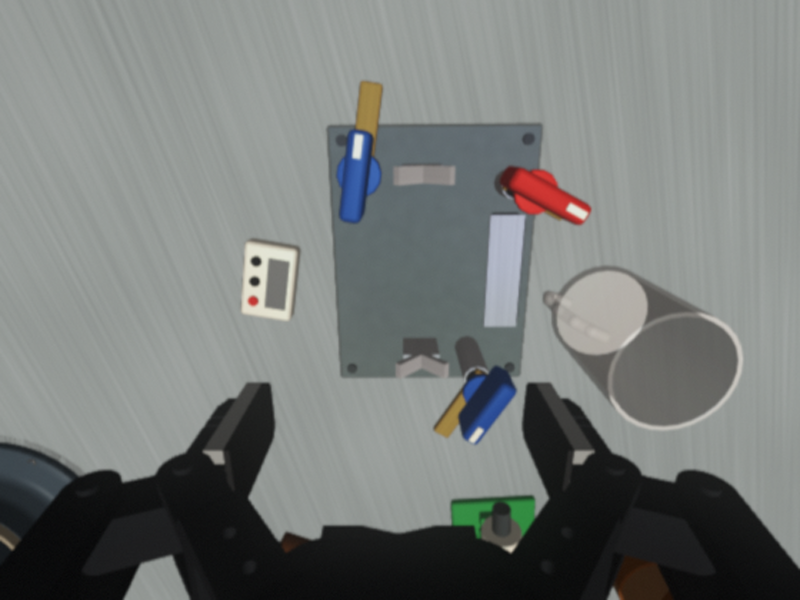

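The wrist view shows all the stand: plate corners (328,126), (541,125), (521,377), (341,377); knob b (355,176), red (547,195), a (488,405). Refitting.

```bash
cat >> h.py <<'E'
from scipy.spatial.transform import Rotation as Ro
def wproj(p,q,P):
    c=env.camera_info("wrist");f=210/np.tan(np.radians(c["fov_y"]/2))
    T=np.eye(4);T[:3,:3]=Ro.from_quat(q).as_matrix();T[:3,3]=p
    M=np.linalg.inv(T@c["mount"]);P=np.atleast_2d(P)@M[:3,:3].T+M[:3,3]
    return P[:,:2]/P[:,2:]*f+[c["cx"],c["cy"]]
E
python3 - <<'E'
from h import *
d=np.load("pics/w1.npz")
A=[((-83,125,12),(328,125)),((107,125,12),(542,124)),((107,-125,12),(521,378)),((-83,-125,12),(341,378)),((-48,88,136),(355,176)),((78,75,136),(547,195)),((48,-88,136),(490,406)),((75,0,41),(504,270))]
def f(p): return (wproj(d["p"],d["q"],w(p,[a for a,_ in A]))-(np.array([b for _,b in A])*.7-.15)).ravel()
r=least_squares(f,[.556,.18,-.257],loss="soft_l1");S=r.x
print("stand",S,S[2]*57.3);print(f(S).reshape(-1,2).round(1).tolist())
for n,ax,tip,z,base,L in(("a",(48,-88),(441,432),87,np.pi,62),("b",(-48,88),(371,82),87,0,62)):
    g=lambda q:(wproj(d["p"],d["q"],w(S,[(ax[0]+L*np.cos(base+2-q[0]),ax[1]+L*np.sin(base+2-q[0]),z)]))[0]-np.array(tip)*.7)
    k=least_squares(g,[.7]);print(n,k.x,k.fun,"axis",w(S,[ax+(119,)]),"deg",np.degrees(S[2]+base+2-k.x[0]))
print("s",w(S,[(78,75,119)]))
E
```

```text
stand [ 0.55529958  0.18258641 -0.25354445] -14.528097112882012
[[-2.1, -0.9], [1.3, -1.8], [-0.2, -0.8], [-0.6, 0.3], [-1.2, 0.6], [3.3, 0.6], [-0.0, 6.8], [0.5, -0.2]]
a [0.9789135] [-0.89358423  1.73523285] axis [[0.57969136 0.08535967 0.119     ]] deg 223.97691969207176
b [0.59929239] [ 0.24236856 -1.36296913] axis [[0.53090779 0.27981316 0.119     ]] deg 65.7276071950216
s [[0.64961862 0.23562336 0.119     ]]
```

```bash
python3 -m jog '{"fingers":[1,1,1,1,1,1,1,1],"translation":[[0.0063,-0.1655,0],[0.0063,-0.1655,0],[0.0063,-0.1655,0],[0.0063,-0.1655,0],[0.0063,-0.1655,0],[0.0063,-0.1655,0],[0.0063,-0.1655,0],[0.0063,-0.1655,0]],"yaw":[0.005,0.005,0,0,0,0,0,0]}'
python3 -m jog '{"fingers":[1,1,1,1,1],"translation":[[0,0,-0.15],[0,0,-0.15],[0,0,-0.15],[0,0,0],[0,0,0]],"yaw":[0,0,0,0,0]}'
python3 - <<'E'
from h import *
o=env.get_obs();im=env.grab_frame("wrist")
print(o["t"],o["tcp_pos"],o["tool_rot"],o["wrist_force"])
P=w([.5555,-.1878,-.199],[(0,-70,52),(0,70,52),(0,-100,52),(0,100,52)])
u=wproj(o["tcp_pos"],o["tool_rot"],P);print(u/.7)
im=cv2.resize(im,(800,600),interpolation=cv2.INTER_CUBIC)
for a in u/.7: cv2.circle(im,tuple(int(v) for v in a),3,(0,0,255),-1)
cv2.imwrite("pics/w2.png",im)
E
```

```text
t: 2.5
tcp_pos: [0.5561, -0.1856, 0.3042]
tool_rot: [0.772, 0.635, 0.0, -0.0]
wrist_force: [1.1, -0.3, 0.3]
finger_gap: 0.085
t: 3.0
tcp_pos: [0.5562, -0.1849, 0.1696]
tool_rot: [0.773, 0.635, -0.0, -0.0]
wrist_force: [0.6, 0.2, -0.5]
finger_gap: 0.085
3.0 [ 0.55616056 -0.18493208  0.16956176] [ 7.72888847e-01  6.34541326e-01 -2.01040767e-04 -3.08788231e-04] [ 0.58959699  0.21783862 -0.45716632]
[[396.49700344 411.47436632]
 [397.03364196 178.75355137]
 [396.40440647 451.63033702]
 [397.1776904  116.28492656]]
```

View pics/w2.png

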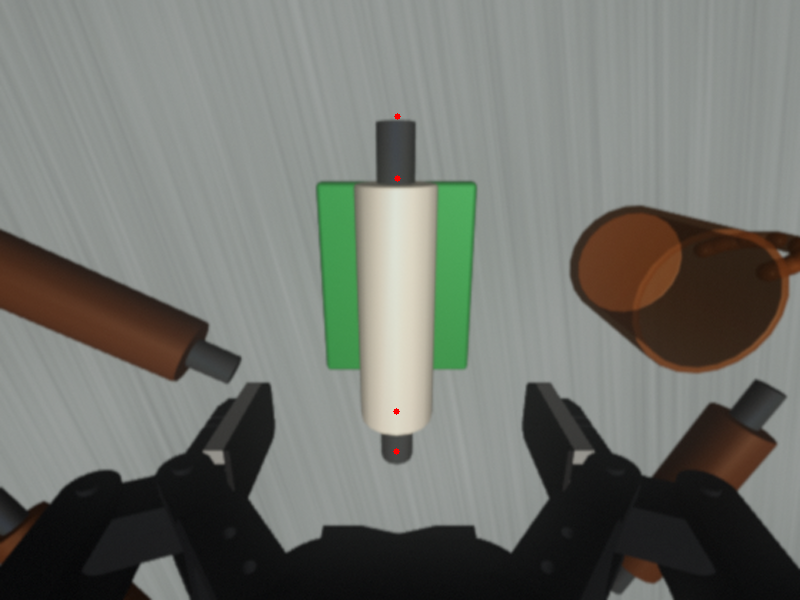

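Roller is centred between the jaws (x 397); ends: body 186 and 432, journals 121 and 463. Checking the position along its axis.

```bash
python3 - <<'E'
from h import *
o=env.get_obs();A=[((0,-70,74),(397,434)),((0,70,74),(397,186)),((0,-100,62),(397,463)),((0,100,62),(397,121))]
f=lambda p:(wproj(o["tcp_pos"],o["tool_rot"],w(p,[a for a,_ in A]))-(np.array([b for _,b in A])*.7-.15)).ravel()
r=least_squares(f,[.5555,-.1878,-.199]);print(r.x,r.fun.reshape(-1,2).round(1).tolist())
x=r.x;print("TCP shift to middle (units):",((x[:2]-o["tcp_pos"][:2])/.3).round(4))
E
```

```text
[ 0.55646649 -0.19061306 -0.1972889 ] [[0.0, 0.6], [0.0, 0.2], [-0.0, 0.3], [-0.0, -0.8]]
TCP shift to middle (units): [-0.0021 -0.0164]
```

```bash
python3 -m jog '{"fingers":[1,1,1,1,0,0,0,0],"translation":[[0.001,-0.016,-0.124],[0,0,-0.124],[0,0,-0.124],[0,0,0],[0,0,0],[0,0,0],[0,0,0],[0,0,0]],"yaw":[0,0,0,0,0,0,0,0]}' 60
python3 -m jog '{"fingers":[0,0,0,0,0,0],"translation":[[0,0,0],[0,0,0],[0,0,0.1],[0,0,0.16],[0,0,0.16],[0,0,0]],"yaw":[0,0,0,0,0,0]}'
```

```text
t: 3.85
tcp_pos: [0.5537, -0.1906, 0.0602]
tool_rot: [0.774, 0.634, -0.0, -0.002]
wrist_force: [-9.1, 1.8, 12.1]
finger_gap: 0.0425
t: 4.45
tcp_pos: [0.5597, -0.1931, 0.1916]
tool_rot: [0.774, 0.633, 0.005, 0.006]
wrist_force: [0.9, -0.8, -6.0]
finger_gap: 0.0421
```

```bash
python3 -m jog '{"fingers":[0,0,0,0,0,0,0,0],"translation":[[0,0.03,0.06],[0,0.1,0.06],[0,0.166,0.04],[0,0.166,0],[0,0.166,0],[0,0.166,0],[0,0.166,0],[0,0.166,0]],"yaw":[0,0,-0.0046,-0.0046,0,0,0,0]}'
python3 -m jog '{"fingers":[0,0,0,0,0],"translation":[[0,0.08,0],[0,0.03,0],[0,0,0],[0,0,0],[0,0,0]],"yaw":[0,0,0,0,0]}'
python3 - <<'E'
from h import *
o=env.get_obs();im=env.grab_frame("wrist");sc=env.grab_frame("scene")
print(o["t"],o["tcp_pos"],o["tool_rot"],o["wrist_force"],o["joint_pos"])
np.savez("pics/w3.npz",p=o["tcp_pos"],q=o["tool_rot"])
cv2.imwrite("pics/w3.png",cv2.resize(im,(800,600),interpolation=cv2.INTER_CUBIC));cv2.imwrite("pics/s3.png",sc)
E
```

```text
t: 5.25
tcp_pos: [0.5543, 0.1475, 0.2308]
tool_rot: [0.792, 0.611, -0.001, -0.0]
wrist_force: [0.6, 0.4, -5.2]
finger_gap: 0.0419
t: 5.75
tcp_pos: [0.5559, 0.176, 0.2314]
tool_rot: [0.793, 0.61, -0.0, 0.0]
wrist_force: [-0.2, -0.2, -6.0]
finger_gap: 0.0422
5.75 [0.55591183 0.17600889 0.23144147] [ 7.92698340e-01  6.09613886e-01 -3.48936342e-04  3.61019243e-04] [-0.22824822 -0.23325437 -6.04844658] [-0.78619658  0.36947162  0.52919093  1.8109081  -0.21467085  1.01889605
 -0.43267504]
```

View pics/w3.png

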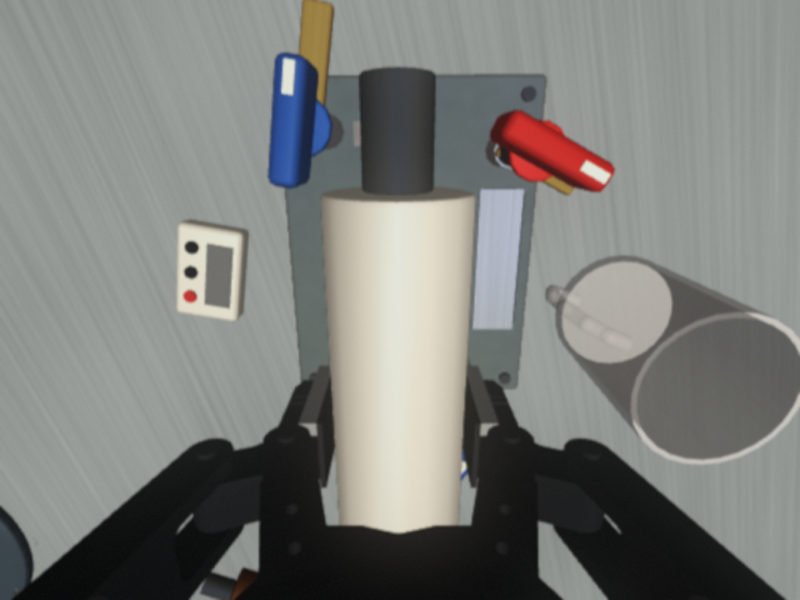

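```bash
python3 - <<'E'
from h import *
d=np.load("pics/w3.npz");pr=lambda P:wproj(d["p"],d["q"],P)
A=[((107,125,12),(546,74)),((107,-125,12),(517,389)),((59,50,41),(480,189)),((91,50,41),(524,189)),((91,-50,41),(516,330)),((59,-50,41),(473,330))]
def f(p):
    e=pr(w(p,[a for a,_ in A]))-(np.array([b for _,b in A])*.7-.15)
    # left plate edge crosses (288,200),(301,380)
    c=pr(w(p,[(-83,125,12),(-83,-125,12)]))/.7
    l=[(np.interp(-y,[-c[1,1],-c[0,1]][:],[c[1,0],c[0,0]])-x)*.7 for x,y in((288,200),(301,378))]
    return np.r_[e.ravel(),l]
r=least_squares(f,[.556,.181,-.255],loss="soft_l1");S=r.x
print("stand",S,S[2]*57.3,f(S).round(1))
z=d["p"][2]-.006
B=[((0,70,22),(398,191)),((0,100,10),(398,68))]
def g(p): # x,y,yaw offsets of roller at height z
    L=w(p,[a for a,_ in B])+[0,0,z]
    return (pr(L)-(np.array([b for _,b in B])*.7-.15)).ravel()
q=least_squares(g,[d["p"][0],d["p"][1],-.255]);print("roller",q.x,q.x[2]*57.3,q.fun.round(1))
e=S[:2]-q.x[:2];print("shift m",e,"units",e/.3,"dyaw deg",(S[2]-q.x[2])*57.3)
E
```

```text
stand [ 0.55486001  0.18005748 -0.24644648] -14.121383124467057 [ 0.4  0.1  1.4  1.4 -0.5  0.9  1.5  0.4 -0.4 -3.6  0.1 -3.3 -3.2 -0.3]
roller [ 0.55696011  0.17766634 -0.259858  ] -14.88986330157785 [-0.   5.7  0.  -5.3]
shift m [-0.0021001   0.00239114] units [-0.00700032  0.00797047] dyaw deg 0.7684801771107935
```

```bash
python3 - <<'E'
from h import *
d=np.load("pics/w3.npz");pr=lambda P:wproj(d["p"],d["q"],P)/.7
B=np.array([(0,70,22),(-21.7,70,3.7),(21.7,70,3.7),(0,100,10),(-10,100,.8),(10,100,.8)])/1000
O=np.array([(398,190),(322,197),(474,197),(398,68),(361,74),(436,74)],float)
def g(p):
    Rm=Ro.from_euler("zx",[p[3],p[4]]).as_matrix();W=lambda L:np.array(L)@Rm.T+p[:3]
    e=(pr(W(B))-O).ravel();l=[]
    for s,x in((-1,339),(1,461)):
        u,v=pr(W([(s*.0217,.07,.0037),(s*.0217,-.04,.0037)]))
        l.append(u[0]+(v[0]-u[0])*(500-u[1])/(v[1]-u[1])-x)
    return np.r_[e,l]
q=least_squares(g,[*d["p"][:2],d["p"][2]-.008,-.255,0]);print(q.x,np.degrees(q.x[3:]),q.fun.round(1))
print("roller below tcp",d["p"][2]-q.x[2])
E
```

```text
[ 0.55727438  0.17666992  0.22319059 -0.25532972 -0.05768999] [-14.62931558  -3.30539281] [-0.4  5.  -0.8 -5.   2.3 -5.6 -0.2  0.2 -0.   2.3 -0.3  1.8 -2.4  2. ]
roller below tcp 0.008250875898295096
```

```bash
python3 -m jog '{"fingers":[0,0,0,0,0,0],"translation":[[-0.006,0.0137,0],[0,0,-0.14],[0,0,-0.14],[0,0,-0.14],[0,0,-0.04],[0,0,0]],"yaw":[0,0,0,0,0,0]}' 40
python3 -m jog '{"fingers":[0,0,0,0,0,0],"translation":[[0,0,-0.015],[0,0,-0.015],[0,0,-0.015],[0,0,0],[0,0,0],[0,0,0]],"yaw":[0,0,0,0,0,0]}' 25
```

```text
t: 6.45
tcp_pos: [0.553, 0.1825, 0.092]
tool_rot: [0.792, 0.611, -0.002, -0.0]
wrist_force: [1.1, -0.4, -5.4]
finger_gap: 0.042
t: 7.05
tcp_pos: [0.5542, 0.1829, 0.0803]
tool_rot: [0.792, 0.611, 0.0, 0.0]
wrist_force: [-0.2, -0.1, -6.5]
finger_gap: 0.0423
```

```bash
python3 -m jog '{"fingers":[0,0,0,0,0],"translation":[[0,-0.004,-0.01],[0,-0.004,-0.008],[0,0,0],[0,0,0],[0,0,0]],"yaw":[0,0,0,0,0]}'
python3 -m jog '{"fingers":[0,0,0,0,0],"translation":[[0,0,-0.006],[0,0,-0.004],[0,0,0],[0,0,0],[0,0,0]],"yaw":[0,0,0,0,0]}'
python3 - <<'E'
from h import *
o=env.get_obs();print(o["tcp_pos"],o["wrist_force"],o["moment"])
a=env.grab_frame("scene")[130:265,300:480];b=env.grab_frame("side")[120:260,200:360]
cv2.imwrite("pics/p4.png",np.vstack([cv2.resize(a,(400,300),interpolation=cv2.INTER_CUBIC),cv2.resize(b,(400,300),interpolation=cv2.INTER_CUBIC)]) if 0 else np.hstack([cv2.resize(a,(400,300),interpolation=cv2.INTER_CUBIC),cv2.resize(b,(400,350),interpolation=cv2.INTER_CUBIC)[:300]]))
E
```

```text
t: 7.55
tcp_pos: [0.554, 0.1804, 0.0745]
tool_rot: [0.792, 0.611, 0.0, -0.0]
wrist_force: [0.2, -0.3, -5.4]
finger_gap: 0.0422
t: 8.05
tcp_pos: [0.5544, 0.1805, 0.0733]
tool_rot: [0.792, 0.611, 0.001, -0.0]
wrist_force: [-4.4, -1.2, 7.9]
finger_gap: 0.0422
[0.55440112 0.18052211 0.073342  ] [-4.35439971 -1.16755389  7.91624565] [-0.16347403  0.82800226 -0.19057028]
```

View pics/p4.png

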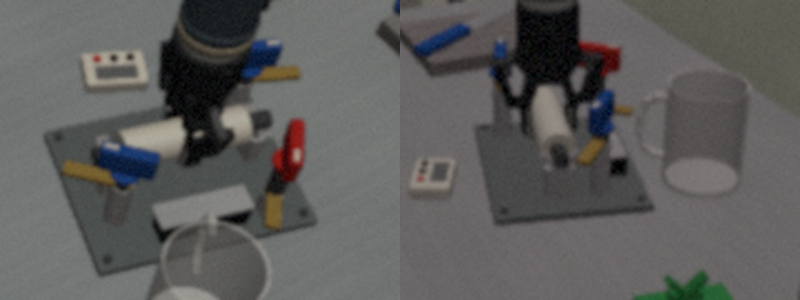

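```bash
python3 -m jog '{"fingers":[0,0,0,0],"translation":[[-0.004,-0.001,0],[0,0,0],[0,0,0],[0,0,0]],"yaw":[0,0,0,0]}'
python3 -m jog '{"fingers":[0.53,0.56,0.6,0.7,0.75,0.75],"translation":[[0,0,0],[0,0,0],[0,0,0],[0,0,0],[0,0,0],[0,0,0]],"yaw":[0,0,0,0,0,0]}'
```

```text
t: 8.55
tcp_pos: [0.5543, 0.1805, 0.0733]
tool_rot: [0.792, 0.611, 0.002, 0.0]
wrist_force: [-1.0, -0.3, 7.6]
finger_gap: 0.0423
t: 9.15
tcp_pos: [0.5528, 0.1801, 0.0714]
tool_rot: [0.792, 0.611, -0.0, 0.0]
wrist_force: [-0.5, 0.1, -0.5]
finger_gap: 0.0643
```

Released. Raise straight up and look from the wrist.

```bash
python3 -m jog '{"fingers":[0.75,0.75,0.75,0.75,0.75,1,1,1],"translation":[[0,0,0.05],[0,0,0.12],[0,0,0.16],[0,0,0.16],[0,0,0.16],[0,0,0.08],[0,0,0],[0,0,0]],"yaw":[0,0,0,0,0,0,0,0]}'
python3 - <<'E'
from h import *
o=env.get_obs();im=env.grab_frame("wrist")
print(o["t"],o["tcp_pos"],o["tool_rot"],o["wrist_force"])
np.savez("pics/w5.npz",p=o["tcp_pos"],q=o["tool_rot"])
cv2.imwrite("pics/w5.png",cv2.resize(im,(800,600),interpolation=cv2.INTER_CUBIC))
S=[.5554,.1808,-.2535]
print((wproj(o["tcp_pos"],o["tool_rot"],w(S,[(48,-88,136),(-48,88,136),(78,75,136),(0,100,75),(0,-100,75),(0,70,87),(0,-70,87),(0,0,87)]))/.7).round(0).tolist())
E
```

```text
t: 9.95
tcp_pos: [0.5526, 0.1799, 0.2915]
tool_rot: [0.792, 0.611, 0.001, -0.0]
wrist_force: [-0.6, 0.6, 0.1]
finger_gap: 0.0854
9.95 [0.55263097 0.17993202 0.29148683] [ 7.91596383e-01  6.11043846e-01  7.62009620e-04 -6.11367781e-05] [-0.55925736  0.64711239  0.1060821 ]
[[468.0, 397.0], [318.0, 135.0], [532.0, 158.0], [400.0, 119.0], [400.0, 371.0], [400.0, 164.0], [400.0, 345.0], [400.0, 261.0]]
```

View pics/w5.png

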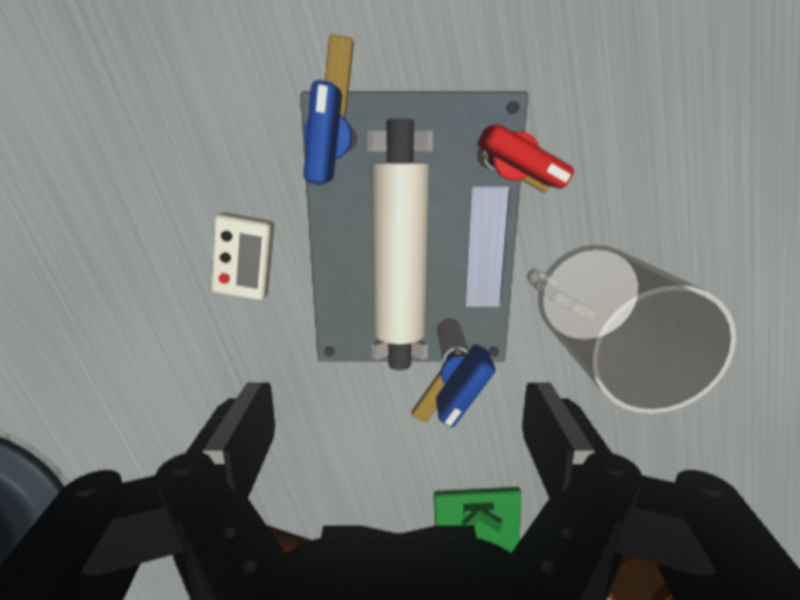

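Roller lies in both V's: body 164–343, journals 119–369 on the prediction (119, 371). Now knob a (467,388): arm lower-left, wing about 224°.

```bash
python3 -m jog '{"fingers":[0.6,0.6,0.6,0.6,0.6,0.6],"translation":[[0.03,-0.105,0],[0.03,-0.105,0],[0.03,-0.105,0],[0,0,-0.1],[0,0,-0.1],[0,0,0]],"yaw":[-0.0217,-0.0217,-0.0217,-0.0217,0,0]}' 30
python3 - <<'E'
from h import *
o=env.get_obs();im=env.grab_frame("wrist")
print(o["t"],o["tcp_pos"],o["tool_rot"],o["wrist_force"],o["joint_pos"])
im=cv2.resize(im,(800,600),interpolation=cv2.INTER_CUBIC)
u=wproj(o["tcp_pos"],o["tool_rot"],np.array([[.5798,.0836,.136],[o["tcp_pos"][0],o["tcp_pos"][1],.136]]))/.7;print(u)
cv2.circle(im,tuple(int(v) for v in u[1]),3,(0,255,255),-1)
cv2.imwrite("pics/w6.png",im)
E
```

```text
t: 10.6
tcp_pos: [0.5762, 0.0853, 0.2254]
tool_rot: [0.927, 0.375, -0.006, -0.001]
wrist_force: [-1.1, 0.2, -0.5]
finger_gap: 0.0511
10.6 [0.57617411 0.08532493 0.22538758] [ 9.26957567e-01  3.75123601e-01 -5.62449759e-03 -5.64264366e-04] [-1.14887809  0.19017488 -0.53362698] [-0.72630225  0.40518592  0.67111188  1.81728503 -0.28739635  1.0303527
 -0.74387963]
[[404.99020053 315.9434975 ]
 [397.54576297 318.50552918]]
```

View pics/w6.png

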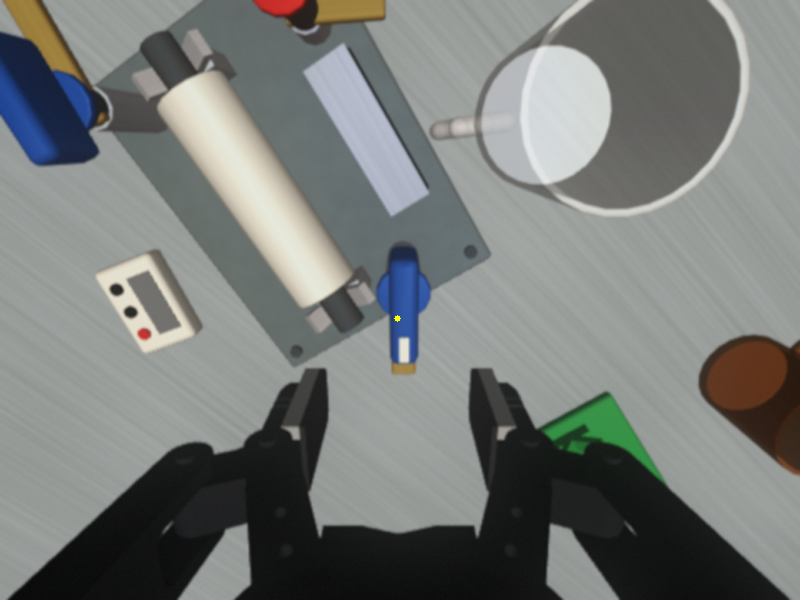

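Wing is vertical in view at (404,~311); TCP projects to (397,318), about 3 mm to the left. Correct, descend and grip.

```bash
python3 -m jog '{"fingers":[0.6,0.6,0.6,0.6],"translation":[[0,0,-0.1],[0,0,-0.1],[0,0,0],[0,0,0]],"yaw":[0,0,0,0]}'
```

```text
t: 11.05
tcp_pos: [0.5804, 0.0857, 0.1717]
tool_rot: [0.927, 0.375, 0.0, 0.0]
wrist_force: [0.8, -0.6, 0.9]
finger_gap: 0.0513
```

```bash
python3 -m jog '{"fingers":[0.6,0.6,0.6,0,0,0,0],"translation":[[-0.002,-0.004,-0.07],[0,0,-0.05],[0,0,0],[0,0,0],[0,0,0],[0,0,0],[0,0,0]],"yaw":[0,0,0,0,0,0,0]}' 30
```

```text
t: 11.75
tcp_pos: [0.5793, 0.0851, 0.1357]
tool_rot: [0.927, 0.376, 0.0, -0.001]
wrist_force: [-3.4, 2.0, 5.5]
finger_gap: 0.0143
```

```bash
python3 -m jog '{"fingers":[0,0,0,0,0,0,0,0],"translation":[[0,0,0],[0,0,0],[0,0,0],[0,0,0],[0,0,0],[0,0,0],[0,0,0],[0,0,0]],"yaw":[-0.0235,-0.0235,-0.0235,-0.0235,-0.0235,-0.0235,-0.01,0]}'
python3 -c "
from cell import env
import numpy as np
o=env.get_obs();x,y=o['tool_rot'][:2];print(o['wrist_force'],o['moment'],np.degrees(np.arctan2(y*y-x*x,2*x*y)),o['joint_pos'])"
```

```text
t: 12.55
tcp_pos: [0.5795, 0.0845, 0.1357]
tool_rot: [0.996, -0.09, 0.0, -0.0]
wrist_force: [-3.1, 0.1, 6.4]
finger_gap: 0.0148
[-3.09818557  0.13280926  6.4010953 ] [ 0.01481973  0.53366909 -0.10094336] -100.3225804608434 [-0.83063054  0.59215385  0.85962046  1.90386322 -0.56694967  0.90730682
 -1.44157038]
```

```bash
cat > m.py <<'E'
from cell import env
import numpy as np
o=env.get_obs();x,y=o['tool_rot'][:2];print(o['wrist_force'].round(1),o['moment'].round(2),"jaw",np.degrees(np.arctan2(y*y-x*x,2*x*y)).round(1),o["finger_gap"].round(4),"j3,j7",o['joint_pos'][[2,6]])
E
python3 -m jog '{"fingers":[0,0,0],"translation":[[0,0,0],[0,0,0],[0,0,0]],"yaw":[-0.012,0,0]}'; python3 m.py
python3 -m jog '{"fingers":[0,0,0],"translation":[[0,0,0],[0,0,0],[0,0,0]],"yaw":[-0.012,0,0]}'; python3 m.py
```

```text
t: 12.85
tcp_pos: [0.5794, 0.0845, 0.1357]
tool_rot: [0.992, -0.127, 0.0, -0.0]
wrist_force: [-3.3, 0.5, 6.1]
finger_gap: 0.0143
t: 13.15
tcp_pos: [0.5797, 0.0845, 0.1358]
tool_rot: [0.987, -0.161, 0.0, 0.0]
wrist_force: [-1.9, -1.1, 6.0]
finger_gap: 0.0146Traceback (most recent call last):
  File "m.py", line 3, in <module>
    o=env.get_obs();x,y=o['tool_rot'][:2];print(o['wrist_force'].round(1),o['moment'].round(2),"jaw",np.degrees(np.arctan2(y*y-x*x,2*x*y)).round(1),o["finger_gap"].round(4),"j3,j7",o['joint_pos'][[2,6]])
                                                                                                                                                    ^^^^^^^^^^^^^^^^^^^^^
AttributeError: 'float' object has no attribute 'round'
Traceback (most recent call last):
  File "m.py", line 3, in <module>
    o=env.get_obs();x,y=o['tool_rot'][:2];print(o['wrist_force'].round(1),o['moment'].round(2),"jaw",np.degrees(np.arctan2(y*y-x*x,2*x*y)).round(1),o["finger_gap"].round(4),"j3,j7",o['joint_pos'][[2,6]])
                                                                                                                                                    ^^^^^^^^^^^^^^^^^^^^^
AttributeError: 'float' object has no attribute 'round'
```

```bash
sed -i 's/o\["finger_gap"\].round(4)/o["finger_gap"]/' m.py; python3 m.py
python3 -m jog '{"fingers":[0,0,0],"translation":[[0,0,0],[0,0,0],[0,0,0]],"yaw":[-0.01,0,0]}'; python3 m.py
```

```text
[-1.9 -1.1  6. ] [-0.09  0.4   1.29] jaw -108.6 0.014628526140548843 j3,j7 [ 0.8974313  -1.55950896]
t: 13.45
tcp_pos: [0.5797, 0.0845, 0.1359]
tool_rot: [0.982, -0.189, 0.0, 0.001]
wrist_force: [-1.9, -1.3, 6.6]
finger_gap: 0.0147
[-1.9 -1.3  6.6] [-0.23  0.41  2.64] jaw -111.8 0.014719012173637247 j3,j7 [ 0.91314338 -1.60683254]
```

Moment rises 1.3 → 2.6 N m: end stop reached. Relieve, release and rise.

```bash
python3 -m jog '{"fingers":[0,0,0.4,0.6,0.6,0.6,0.6,0.6],"translation":[[0,0,0],[0,0,0],[0,0,0],[0,0,0],[0,0,0],[0,0,0.1],[0,0,0.12],[0,0,0]],"yaw":[0.0145,0,0,0,0,0,0,0]}'; python3 m.py
```

```text
t: 14.25
tcp_pos: [0.582, 0.0838, 0.2047]
tool_rot: [0.989, -0.151, 0.004, -0.001]
wrist_force: [1.0, 0.6, -0.9]
finger_gap: 0.0514
[ 1.   0.6 -0.9] [-0.01 -0.01  0.03] jaw -107.4 0.051378018183955036 j3,j7 [ 0.97002981 -1.60659493]
```

```bash
python3 -m jog '{"fingers":[0.6,0.6,0.6,0.6,0.6,0.6,0.6,0.6],"translation":[[-0.034,0.1294,0.014],[-0.034,0.1294,0.014],[-0.034,0.1294,0.014],[-0.034,0.1294,0.014],[-0.034,0.1294,0.014],[0,0,0],[0,0,0],[0,0,0]],"yaw":[0.023,0.023,0.023,0.023,0.023,0.023,0.023,0.023]}'
python3 -m jog '{"fingers":[0.6,0.6,0.6,0.6],"translation":[[0,0,0],[0,0,0],[0,0,0],[0,0,0]],"yaw":[0.023,0.023,0,0]}';python3 m.py
```

```text
t: 15.05
tcp_pos: [0.5276, 0.2789, 0.2207]
tool_rot: [0.909, 0.417, -0.001, 0.0]
wrist_force: [-0.1, 0.8, -0.7]
finger_gap: 0.0514
t: 15.45
tcp_pos: [0.5281, 0.2783, 0.2211]
tool_rot: [0.842, 0.539, -0.0, -0.0]
wrist_force: [0.5, 0.2, 0.2]
finger_gap: 0.0513
[0.5 0.2 0.2] [-0.01  0.02  0.  ] jaw -24.7 0.051250643207112194 j3,j7 [ 0.60755017 -0.72698215]
```

```bash
python3 -m jog '{"fingers":[0.6,0.6,0.6,0.6,0,0,0,0],"translation":[[0.0097,0,-0.1],[0,0,-0.1],[0,0,-0.085],[0,0,0],[0,0,0],[0,0,0],[0,0,0],[0,0,0]],"yaw":[0,0,0,0,0,0,0,0]}' 30;python3 m.py
```

```text
t: 16.25
tcp_pos: [0.5307, 0.2796, 0.1378]
tool_rot: [0.841, 0.541, 0.001, -0.001]
wrist_force: [-4.6, 1.4, 6.5]
finger_gap: 0.0146
[-4.6  1.4  6.5] [0.18 0.93 0.04] jaw -24.5 0.014594719428813125 j3,j7 [ 0.55477916 -0.65805945]
```

```bash
python3 -m jog '{"fingers":[0,0,0,0,0,0,0,0],"translation":[[0,0,0],[0,0,0],[0,0,0],[0,0,0],[0,0,0],[0,0,0],[0,0,0],[0,0,0]],"yaw":[-0.023,-0.023,-0.023,-0.023,-0.023,-0.023,-0.023,-0.023]}';python3 m.py
python3 -m jog '{"fingers":[0,0,0,0,0],"translation":[[0,0,0],[0,0,0],[0,0,0],[0,0,0],[0,0,0]],"yaw":[-0.02,-0.02,-0.01,0,0]}';python3 m.py
```

```text
t: 17.05
tcp_pos: [0.5309, 0.2793, 0.1378]
tool_rot: [1.0, -0.009, -0.0, -0.001]
wrist_force: [-3.9, -0.6, 5.5]
finger_gap: 0.0142
[-3.9 -0.6  5.5] [-0.05  0.73  0.12] jaw -91.0 0.014172532449542977 j3,j7 [ 0.85939541 -1.61596662]
t: 17.55
tcp_pos: [0.5312, 0.2791, 0.1378]
tool_rot: [0.987, -0.16, 0.0, -0.0]
wrist_force: [-3.9, -0.5, 6.8]
finger_gap: 0.0147
[-3.9 -0.5  6.8] [-0.18  0.63  1.16] jaw -108.4 0.014706185297981457 j3,j7 [ 0.9387927  -1.86448181]
```

```bash
python3 -m jog '{"fingers":[0,0,0],"translation":[[0,0,0],[0,0,0],[0,0,0]],"yaw":[-0.01,0,0]}'; python3 m.py
python3 -m jog '{"fingers":[0,0,0.4,0.6,0.6,0.6,0.6,0.6],"translation":[[0,0,0],[0,0,0],[0,0,0],[0,0,0],[0,0,0],[0,0,0.1],[0,0,0.16],[0,0,0]],"yaw":[0.0145,0,0,0,0,0,0,0]}'; python3 m.py
```

```text
t: 17.85
tcp_pos: [0.5312, 0.2791, 0.1379]
tool_rot: [0.982, -0.188, 0.0, 0.001]
wrist_force: [-3.5, -1.0, 7.9]
finger_gap: 0.0147
[-3.5 -1.   7.9] [-0.35  0.76  2.47] jaw -111.7 0.014719719572484965 j3,j7 [ 0.95403361 -1.91234684]
t: 18.65
tcp_pos: [0.535, 0.2787, 0.2197]
tool_rot: [0.989, -0.149, 0.005, -0.003]
wrist_force: [-0.6, -0.2, -0.3]
finger_gap: 0.0512
[-0.6 -0.2 -0.3] [-0.03 -0.01  0.03] jaw -107.2 0.05118461492681465 j3,j7 [ 1.02370037 -1.91748585]
```

```bash
python3 -m jog '{"fingers":[0.6,0.6,0.6,0.6,0.6,0.6,0.6,0.6],"translation":[[0.05,-0.019,0.01],[0.05,-0.019,0.01],[0.05,-0.019,0.01],[0.05,-0.019,0],[0.05,-0.019,0],[0.05,-0.019,0],[0.05,-0.019,0],[0.037,-0.017,0]],"yaw":[0.0235,0.0235,0.0235,0.0235,0.0235,0.0235,0.0235,0.0235]}'
python3 -m jog '{"fingers":[0.6,0.6,0.6,0.6,0.6,0.6,0.6,0.6],"translation":[[0,0,0],[0,0,0],[0,0,0],[0,0,0],[0,0,0],[0,0,0],[0,0,0],[0,0,0]],"yaw":[0.0235,0.0235,0.0235,0.0235,0.0235,0.0235,0.0235,0.0235]}'
python3 -m jog '{"fingers":[0.6,0.6,0.6,0.6],"translation":[[0,0,0],[0,0,0],[0,0,0],[0,0,0]],"yaw":[0.0235,0.0235,0,0]}';python3 m.py
python3 - <<'E'
from h import *
o=env.get_obs();im=env.grab_frame("wrist")
u=wproj(o["tcp_pos"],o["tool_rot"],np.array([[.6497,.2338,.136],[o["tcp_pos"][0],o["tcp_pos"][1],.136]]))/.7;print(u)
im=cv2.resize(im,(800,600),interpolation=cv2.INTER_CUBIC);cv2.imwrite("pics/w7.png",im)
h=cv2.cvtColor(im,cv2.COLOR_BGR2HSV);m=((h[...,0]<8)|(h[...,0]>172))&(h[...,1]>170)&(h[...,2]>50)
m[:, :150]=0;p=np.argwhere(m)[:,::-1].astype(np.float32);print(len(p),cv2.minAreaRect(p))
E
```

```text
t: 19.45
tcp_pos: [0.6482, 0.2328, 0.2226]
tool_rot: [0.903, 0.429, 0.0, 0.0]
wrist_force: [0.2, 0.8, -0.3]
finger_gap: 0.0511
t: 20.25
tcp_pos: [0.6473, 0.2332, 0.2225]
tool_rot: [0.511, 0.86, -0.0, -0.0]
wrist_force: [-0.2, -0.0, -1.2]
finger_gap: 0.0514
t: 20.65
tcp_pos: [0.6473, 0.2331, 0.2227]
tool_rot: [0.383, 0.924, -0.0, -0.0]
wrist_force: [-0.2, 0.5, -0.0]
finger_gap: 0.0513
[-0.2  0.5 -0. ] [ 0.02 -0.02  0.06] jaw 45.0 0.051291925526633794 j3,j7 [0.30598456 0.51771035]
[[401.91891236 322.78396982]
 [397.58749734 320.47466283]]
3045 ((402.0, 316.5), (103.0, 50.0), 90.0)
```

Red knob is found at (402,316), predicted at (402,323), with the wing aligned. Descend and grip.

```bash
python3 -m jog '{"fingers":[0.6,0.6,0.6,0.6,0,0,0,0],"translation":[[0.008,0.001,-0.1],[0,0,-0.1],[0,0,-0.085],[0,0,0],[0,0,0],[0,0,0],[0,0,0],[0,0,0]],"yaw":[0,0,0,0,0,0,0,0]}' 30;python3 m.py
python3 -m jog '{"fingers":[0,0,0,0,0,0,0,0],"translation":[[0,0,0],[0,0,0],[0,0,0],[0,0,0],[0,0,0],[0,0,0],[0,0,0],[0,0,0]],"yaw":[-0.023,-0.023,-0.023,-0.023,-0.023,-0.023,-0.02,0]}';python3 m.py
```

```text
t: 21.5
tcp_pos: [0.6503, 0.2336, 0.1397]
tool_rot: [0.382, 0.924, 0.001, 0.001]
wrist_force: [-2.6, -0.3, 5.7]
finger_gap: 0.0143
[-2.6 -0.3  5.7] [-0.36  0.55 -0.02] jaw 45.1 0.014251901201848716 j3,j7 [0.28366348 0.54371442]
t: 22.3
tcp_pos: [0.6489, 0.2331, 0.1396]
tool_rot: [0.776, 0.63, -0.001, -0.0]
wrist_force: [-6.7, -2.0, 9.6]
finger_gap: 0.0145
[-6.7 -2.   9.6] [-0.59  1.3  -0.19] jaw -11.9 0.014451687125439212 j3,j7 [ 0.53790414 -0.29965472]
```

Stop expected near jaw −15°; continue past it until the moment rises.

```bash
python3 -m jog '{"fingers":[0,0,0,0],"translation":[[0,0,0],[0,0,0],[0,0,0],[0,0,0]],"yaw":[-0.012,-0.008,0,0]}';python3 m.py
python3 -m jog '{"fingers":[0,0,0],"translation":[[0,0,0],[0,0,0],[0,0,0]],"yaw":[-0.01,0,0]}';python3 m.py
```

```text
t: 22.7
tcp_pos: [0.6488, 0.2332, 0.1397]
tool_rot: [0.812, 0.584, -0.001, 0.0]
wrist_force: [-6.9, -3.4, 9.6]
finger_gap: 0.0144
[-6.9 -3.4  9.6] [-0.69  1.34  1.53] jaw -18.6 0.014424220712540433 j3,j7 [ 0.567832   -0.39974207]
t: 23.0
tcp_pos: [0.6489, 0.2338, 0.1398]
tool_rot: [0.829, 0.559, -0.001, 0.0]
wrist_force: [-6.1, -2.7, 10.1]
finger_gap: 0.0141
[-6.1 -2.7 10.1] [-0.47  1.33  1.85] jaw -22.1 0.01406626645891253 j3,j7 [ 0.58323967 -0.45179581]
```

```bash
python3 -m jog '{"fingers":[0,0,0],"translation":[[0,0,0],[0,0,0],[0,0,0]],"yaw":[0.01,0,0]}';python3 m.py
```

```text
t: 23.3
tcp_pos: [0.6489, 0.2338, 0.1397]
tool_rot: [0.813, 0.582, -0.0, -0.001]
wrist_force: [-6.7, -1.0, 9.6]
finger_gap: 0.0145
[-6.7 -1.   9.6] [-0.29  1.28  0.6 ] jaw -18.8 0.01454913425273115 j3,j7 [ 0.56735842 -0.40215284]
```

Moment 0.6 N m still presses it into the stop. Release here, rise and step back for the final view.

```bash
python3 -m jog '{"fingers":[0,0.4,0.6,0.6,0.6,0.6,0.6,0.6],"translation":[[0,0,0],[0,0,0],[0,0,0],[0,0,0],[0,0,0.1],[0,0,0.16],[0,0,0.16],[0,0,0.1]],"yaw":[0.002,0,0,0,0,0,0,0]}'
python3 -m jog '{"fingers":[0.6,0.6,0.6,0.6,0.6,0.6],"translation":[[-0.1,-0.04,0.05],[-0.1,-0.04,0.05],[-0.1,-0.04,0],[-0.02,0,0],[0,0,0],[0,0,0]],"yaw":[0,0,0,0,0,0]}'
python3 - <<'E'
from h import *
o=env.get_obs();im=env.grab_frame("wrist");print(o["t"],o["tcp_pos"],o["wrist_force"])
cv2.imwrite("pics/w8.png",cv2.resize(im,(800,600),interpolation=cv2.INTER_CUBIC))
S=[.5554,.1808,-.2535]
print((wproj(o["tcp_pos"],o["tool_rot"],w(S,[(-14,-88,87),(14,88,87),(78,27,52)]))/.7).round(0).tolist())
E
```

```text
t: 24.1
tcp_pos: [0.651, 0.2336, 0.2976]
tool_rot: [0.81, 0.586, 0.003, 0.001]
wrist_force: [0.4, -0.1, -0.4]
finger_gap: 0.0512
t: 24.7
tcp_pos: [0.5542, 0.1986, 0.3235]
tool_rot: [0.81, 0.587, 0.0, 0.0]
wrist_force: [-0.3, 0.8, -0.3]
finger_gap: 0.0511
24.7 [0.55423449 0.19855529 0.3234545 ] [-0.32215354  0.8423497  -0.25418114]
[[395.0, 367.0], [416.0, 161.0], [490.0, 227.0]]
```

View pics/w8.png

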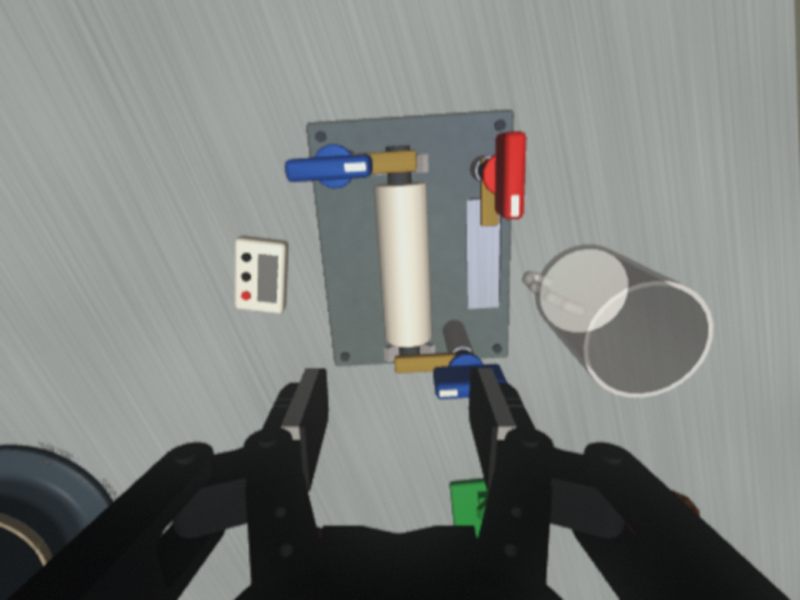

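All three arm tips lie where the end stops put them: a (395,364), b (416,161), red (490,226). The roller is seated, and the timer and pitcher have not moved.

```bash
python3 -c "
from cell import env
print(env.finish_job())"
```

```text
the job is handed in; nothing more can be done
None
```

I laid the white roller in both bearings and opened the gripper only after the bearings took the load: the vertical force rose by about 13 N at the seating height I expected. I then turned knob a, knob b and the red scraper knob clockwise to their end stops, in that order, and handed the job in at about 25 s.

**End stops:** The moment rose to 2.6, 2.5 and 1.9 N m for a, b and red. In the last wrist picture all three arm tips lay within about 3 pixels of where the end stops should put them. Both keepers lay over the journals, and the red arm lay over the scraper bar.

**Bystanders:** The timer and pitcher showed no sign of having moved in the wrist views before and after. Only a sliver of the cup was in the last picture, so I did not check it again; nothing was moved near it after the roller was picked up.

**What disagreed or ran over:**
- The roller seemed to hang about 3° off level in the gripper, but it seated without trouble.
- My stand position fits differed by up to 3 mm.
- The red knob's wing probably slipped slightly in the jaws at the stop. I eased off but kept a 0.6 N m press on the stop until just before letting go.
- I viewed 12 pictures, two over the budget of 10.

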